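Release the locked centrifuge lid with the emergency key

ROBOT

A 7-joint arm with a two-finger parallel gripper is mounted at the origin on the work surface. World frame = base frame: x ahead of the robot, y to its left, z up, the work surface at z = 0. Lengths are in m, angles in rad, forces in N, time in s.
With the tool pointing down it reaches from about 0.4 to 0.85 m from the base axis. Payload 4.5 kg.
Tool frame: the origin (TCP) lies midway between the tips of the shut fingers; the grasp point (between the pads) lies 19 mm behind it; z points along the fingers, y is the line along which they close (so a half turn about z gives the same grasp; the last joint's range is limited). The gripper opens to 88 mm and grips with 3 to 60 N. Pads are 18 mm wide; open, the fingers measure 123 mm over their backs; the gripper's body (75 mm by 187 mm) begins 45 mm behind the grasp point.
Start: joints at [1.274, 0.689, -0.195, 1.565, 0.157, 0.902, -0.215], TCP at [0.203, -0.591, 0.239] pointing down, gripper open.
Joint ranges: [-3.01, 3.01], [-0.46, 2.08], [-1.47, 1.51], [0.13, 2.56], [-1, 4.14], [0.04, 2.09], [-2.66, 2.66]. Speed limits (rad/s): [2.57, 2.57, 3.14, 3.14, 3.14, 3.14, 3.14].

INTERFACE

Orientations are given as a unit quaternion [x, y, z, w].
In Python, from plant import r gives the robot as it stands. The module is installed in compiled form; this text tells all that it offers.
- The arm moves only by the tool step_arm, never from a script. Its argument "series" is a list of rows, each a list of 7 numbers: the shift along the world's x, y, z in mm, then the turn, a rotation vector about the world's x, y, z in rad, then the closure, from 0 (fully open) to 1 (shut). A call has 1 to 20 rows; each row shifts and turns the commanded pose from where the row before left it; what a row does not reach is not made up. A row lasts 1/10 s, in which the tool goes at most 50 mm and 8.59 degrees, less where a joint would pass 70% of its speed; a pose out of reach is approached as far as the arm can. A call is refused whole if a number of a shift passes 50 or a number of a turn 0.15, either way. A call with a gripper value outside its range is refused whole. The fingers move at their own pace and stop on an object; "force" is the grip in N (left out, the last holds). Time passes only in rows, so rows that do not move let the fingers close. It gives the time, the measured TCP pose, the force, the opening and the grip force at its end, in the units of the state.
- r.get_state(): the state, without advancing time (a new reading comes with each control period).
- r.snapshot(name): name is "side" or "top" or "wrist"; returns (picture, depth): 384x512x3 uint8, blue, green, red; 384x512 float32, m along the optical axis (not along the pixel's ray), 0 where there is no reading.
- r.get_calibration(name): a dict with "intrinsics" (3x3 intrinsics, pixels), "dist_coeffs" ([k1, k2, p1, p2, k3] as OpenCV has them; the pictures are not rectified), "pose" (4x4, takes a point from camera to world coordinates). Camera axes: x right, y up, looking along -z (the intrinsics and any distortion apply to the point x, -y, -z); pixel columns grow to the right and rows downward; lengths in m; the calibration is good to about 2 mm. A picture is of the moment at which its call begins: read the wrist's pose just before it. get_calibration takes no time and is no camera call; for the wrist camera it gives the pose at the moment of the call.
- r.finish_job(): hands the job in; it is judged then, once.
The state is a dict: "clock": time; "q": joint angles; "qd": joint speeds; "joint_torque": joint torques, N m; "tool_pos": TCP position; "eef_rot": TCP orientation; "contact_force": force on the tool from outside, world axes, zero at the start; "moment": the same for the moment, N m; "opening": opening from 0.0 (shut) to 1.0 (fully open); "finger_force": force on a finger pad.
Only numpy, scipy, OpenCV 4.12 (cv2) and the standard library are available. Lean on these libraries where they do the work, as an engineer would, in place of code of your own. Each camera call takes 0.05 s, during which the arm holds its last target. There are 200 camera calls.

TASK

The power is off and the bench centrifuge has stayed locked: take the flat-handled release key (not the T-handled rotor wrench) out of the accessory holder, push it fully home into the lock on the centrifuge's top deck, wiggling it a little if the stiff pins catch, and turn it a quarter turn clockwise (seen from above) so that the lid lifts ajar. The lock springs back, so finish while still gripping the key and holding it turned against its spring, with the key fully home. Leave the rotor wrench, the sample tin and the beaker where they stand.

Things in the scene. Friction and masses are not known exactly. Their poses are not given: they have to be found in the camera images.
- centrifuge: White bench centrifuge, fixed, 350 mm deep (its x) by 280 mm wide (y). Origin: centre of its underside on the bench, z up; its control panel looks to its own -x, towards the robot. Flat top deck 215 mm above the bench; a grey lid 250 x 250 mm covers the rear of it (its x -85 to +165 mm) up to 243 mm. The lock is in the front right corner of the deck, at its (-130, -75) mm.
- lock_mouth (a point): Centre of the key slot on the top of the lock's square 46 mm steel plate, 220 mm above the bench (5 mm above the deck). Axes as the centrifuge's. Slot 18 mm (along its x) by 7.5 mm, 2 mm chamfer all round, through the 12.5 mm fixed plate; the key goes straight down. Fully home = 30 mm in, the key's collar on the plate; only from 27 mm in can it turn, and once turned it cannot come out.
- lock (a joint): Turn of the barrel under the plate, rad: 0 at rest (its slot, 17.6 x 7.2 mm, in line with the plate's), growing clockwise seen from above; quarter turn 1.57, hard stop 1.60. Springs back to 0 when let go (0.04 N m at rest, 0.2 at the quarter). Blade play 0.15 rad: turn the key past a quarter, to the stop. Two sticky sprung pins in it grab the blade from 22 mm in: 8 to 15 N, then 5 to 10 N.
- lid_front (a point): Middle of the lid's front edge (half-way up its 28 mm thickness, 229 mm above the bench when shut). The lid is hinged at the rear; the lock's cam lifts it evenly with the turn, so that this point is 17 mm higher at the quarter turn.
- release_key: Release key, loose, upright in a hole of the holder; 75 mm long, about 120 g. Origin: tip of its blade (lower end), z up along it. Steel blade 16 mm wide (its x), 5.5 mm thick (y), z 0 to 14 mm, rounded tip; 6 mm shank; collar 26 mm across, z 30 to 34 mm, resting on the holder; flat steel handle 34 mm wide (x), 9 mm thick (y), z 34 to 75 mm. Fits the lock either way round.
- key_grip (a point): Where to grip the key: on its axis 58 mm above the tip, in the middle of the flat handle, 17 mm below its top; fingers close along the key's y, across the 9 mm. Axes as the key's.
- holder: White accessory holder, fixed, 160 mm (its x) by 56 mm by 42 mm high. Origin: centre of its underside. Two round holes, 18.5 mm wide and 36 mm deep, at its x = -50 and +50 mm: one holds the key and the other the wrench; which is in which changes.
- rotor_wrench: Steel T-handled rotor wrench, loose, upright in the other hole of the holder, to be left there: 8 mm round shank, 26 mm collar, T-bar 80 mm long (its y) and 12 mm thick, 74 mm above the lower tip. Origin: the lower tip.
- sample_tin: Plain metal sample tin 72 mm wide, 78 mm high, on the bench; leave alone. Origin: centre of its underside.
- beaker: Glass beaker 68 mm wide, 88 mm high, on the bench; leave alone. Origin: centre of its underside.
There are look-alikes about, which are no part of the job. Of the things like the release_key, leave any that is green or orange; of the rest the larger one is meant.

How it is judged:
On the way:
1. the key stands home in the lock (at least 27 mm in, upright), not yet turned (z of release_key in the frame of lock_mouth below -0.027 m and horizontal distance between release_key and lock_mouth below 0.004 m and angle between release_key's own z axis and vertical below 0.12 rad and value of joint lock below 0.3 rad), for 0.1 s.
At the end, for the whole second after the job is handed in: Key fully home (tip 26 mm or more below the lock's face, within 4 mm of the slot centre, tilted under 7 degrees), lock held turned clockwise beyond 1.3 rad, lid ajar (front edge up over 10 mm), fingers still gripping the key (over 3 N) (z of release_key in the frame of lock_mouth below -0.026 m and horizontal distance between release_key and lock_mouth below 0.004 m and angle between release_key's own z axis and vertical below 0.12 rad and value of joint lock above 1.3 rad and z of lid_front in the frame of centrifuge above 0.24 m and contact force between the fingers and release_key above 3 N); the arm keeps its last pose, push and grip.
It fails at once if the rotor wrench is taken out or knocked (moved more than 20 mm) (distance of rotor_wrench from where it was at the start of the episode above 0.02 m).
It fails at once if the sample tin is pushed more than 20 mm or tipped (distance of sample_tin from where it was at the start of the episode above 0.02 m or angle between sample_tin's own z axis and vertical above 0.3 rad).
It fails at once if the beaker is pushed more than 20 mm or tipped (distance of beaker from where it was at the start of the episode above 0.02 m or angle between beaker's own z axis and vertical above 0.3 rad).
It also fails if it takes over 66 s, if anything falls off the work surface, if the arm or the gripper's body presses on something with over 40 N, if the wrist force passes 120 N, or if a joint passes its speed limit or range.

## Working session

There is one attempt and no reset: what is moved stays moved. The work goes in short steps, Python scripts to look and compute and a tool call to move; the robot and the scene stay as the last step left them, time stands still between calls to the robot, and variables do not carry over. Pictures are saved under pics/ and viewed, at most 10 in all, crops included, and the job is handed in when it is done.

Besides the shell and the picture viewer there is one more tool, called after ">>>" as name([rows], argument=value, ...), one row to a line, values as JSON. step_arm: Moves the arm, as the interface text tells. Its arguments: {"type":"object","properties":{"series":{"type":"array"},"force":{"type":"number"}},"required":["series"]}

```bash
mkdir -p pics
cat > h.py <<'E'
import numpy as np, cv2
from plant import r
def snap(n,f=None):
    c=r.get_calibration(n); im,d=r.snapshot(n)
    if f: cv2.imwrite('pics/'+f,im)
    np.savez('last_'+n,im=im,d=d,K=c['intrinsics'],D=c['dist_coeffs'],P=c['pose'])
    return im,d,c
def load(n):
    z=np.load('last_'+n+'.npz'); return z['im'],z['d'],dict(intrinsics=z['K'],dist_coeffs=z['D'],pose=z['P'])
def rays(px,c):
    px=np.array(px,float).reshape(-1,1,2)
    u=cv2.undistortPoints(px,np.array(c['intrinsics']),np.array(c['dist_coeffs'])).reshape(-1,2)
    P=np.array(c['pose']); d=np.c_[u[:,0],-u[:,1],-np.ones(len(u))]
    return P[:3,3],d@P[:3,:3].T
def plane(px,c,z):
    o,d=rays(px,c); return o+d*((z-o[2])/d[:,2])[:,None]
def cloud(d,c):
    v,u=np.mgrid[:d.shape[0],:d.shape[1]]
    o,dd=rays(np.c_[u.ravel(),v.ravel()],c); return (o+dd*d.reshape(-1,1)).reshape(d.shape+(3,))
E
python3 - <<'E'
from h import *
np.set_printoptions(precision=3,suppress=True)
for n in('top','side','wrist'):
    im,d,c=snap(n,n+'1.png'); print(n,c['pose'])
s=r.get_state();print(s)
E
```

```text
top [[ 0.     0.988 -0.155  0.414]
 [-1.     0.002  0.014 -0.086]
 [ 0.014  0.155  0.988  1.358]
 [ 0.     0.     0.     1.   ]]
side [[ 0.978  0.129 -0.164  0.408]
 [-0.208  0.531 -0.821 -1.004]
 [-0.019  0.837  0.547  0.758]
 [ 0.     0.     0.     1.   ]]
wrist [[ 0.324  0.897  0.302  0.281]
 [-0.946  0.307  0.103 -0.564]
 [-0.001 -0.319  0.948  0.383]
 [ 0.     0.     0.     1.   ]]
{'clock': 0.15, 'q': array([ 1.274,  0.69 , -0.195,  1.566,  0.157,  0.902, -0.215]), 'qd': array([-0.001, -0.003, -0.   , -0.002, -0.   ,  0.002,  0.   ]), 'joint_torque': array([ -0.001, -52.786,  -1.268, -15.359,  -0.052,   0.004,   0.   ]), 'tool_pos': array([ 0.203, -0.591,  0.238]), 'eef_rot': array([ 0.986,  0.165, -0.   , -0.001]), 'contact_force': array([-0.359, -0.028,  0.083]), 'moment': array([0.006, 0.043, 0.035]), 'finger_force': 0.0, 'opening': 1.001952904629722}
```

View pics/top1.png

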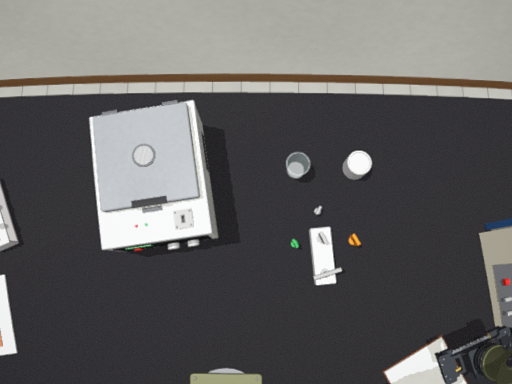

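View pics/side1.png

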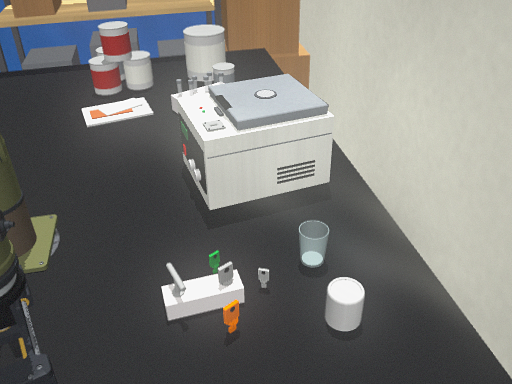

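The top view shows the centrifuge (lock plate at 183,219), and the holder (322,255) with the key at (323,238) and the wrench at (327,272). It also shows a small grey look-alike (318,210), a green one (295,244) and an orange one (354,240), plus the beaker (298,165) and the tin (357,165). Next I'll turn these into coordinates.

```bash
python3 - <<'E'
from h import *
np.set_printoptions(precision=4,suppress=True)
im,d,c=load('top')
print('lock',plane([[183,219]],c,.22),'key',plane([[323,238]],c,.08),'wr',plane([[327,272]],c,.086))
X=cloud(d,c)
hsv=cv2.cvtColor(im,cv2.COLOR_BGR2HSV)
# holder top by height + whiteness
m=((abs(X[...,2]-.042)<.012)&(hsv[...,2]>150)&(hsv[...,1]<60)); m[:, :290]=0;m[:,345:]=0;m[:220]=0;m[300:]=0
m2=cv2.morphologyEx(m.astype(np.uint8),cv2.MORPH_CLOSE,np.ones((9,9)))
ct=max(cv2.findContours(m2,0,1)[0],key=cv2.contourArea)
P=plane(ct.reshape(-1,2),c,.042)
print('holder',cv2.minAreaRect((P[:,:2]*1000).astype(np.float32)))
# key handle and wrench points
for z0,n in((.055,'above')):
    pass
E
python3 - <<'E'
from h import *
np.set_printoptions(precision=4,suppress=True)
im,d,c=load('top');X=cloud(d,c)
m=(X[...,2]>.06)&(X[...,2]<.11);m[:, :300]=0;m[:,348:]=0;m[:222]=0;m[300:]=0
n,l,st,ce=cv2.connectedComponentsWithStats(m.astype(np.uint8))
for i in range(1,n):
    if st[i,4]>5:
        P=X[l==i]; print(st[i],P.mean(0),P[:,2].max(),cv2.minAreaRect((P[:,:2]*1000).astype(np.float32)))
# deck
m=(abs(X[...,2]-.215)<.006);m[:,:80]=0;m[:,230:]=0
P=X[m];print('deck',len(P),cv2.minAreaRect((P[:,:2]*1000).astype(np.float32)))
m=(abs(X[...,2]-.243)<.006);m[:,:80]=0;m[:,230:]=0
P=X[m];print('lid',len(P),cv2.minAreaRect((P[:,:2]*1000).astype(np.float32)))
cv2.imwrite('pics/topcrop.png',np.hstack([cv2.resize(im[220:295,290:365],None,fx=5,fy=5,interpolation=2),cv2.resize(im[185:260,150:225],None,fx=5,fy=5,interpolation=2)]))
E
```

```text
lock [[0.5268 0.0942 0.22  ]] key [[ 0.4882 -0.2745  0.08  ]] wr [[ 0.3941 -0.2834  0.086 ]]
holder ((439.6383056640625, -277.77972412109375), (159.57565307617188, 58.0948486328125), 5.710793495178223)
[318 232   9  11  47] [ 0.4901 -0.2714  0.082 ] 0.09281933988688174 ((490.1264953613281, -272.4566955566406), (29.79051399230957, 8.871374130249023), 29.055944442749023)
[313 267  29  13 132] [ 0.391  -0.2827  0.0898] 0.09700972266726171 ((390.7884521484375, -283.1993408203125), (11.960902214050293, 79.73784637451172), 17.003026962280273)
deck 4740 ((645.6890869140625, 189.69090270996094), (353.3249816894531, 282.22662353515625), 9.000657081604004)
lid 9312 ((685.2284545898438, 195.60140991210938), (260.8965148925781, 250.96083068847656), 8.985498428344727)Traceback (most recent call last):
  File "<stdin>", line 14, in <module>
TypeError: cannot unpack non-iterable float object
```

View pics/topcrop.png

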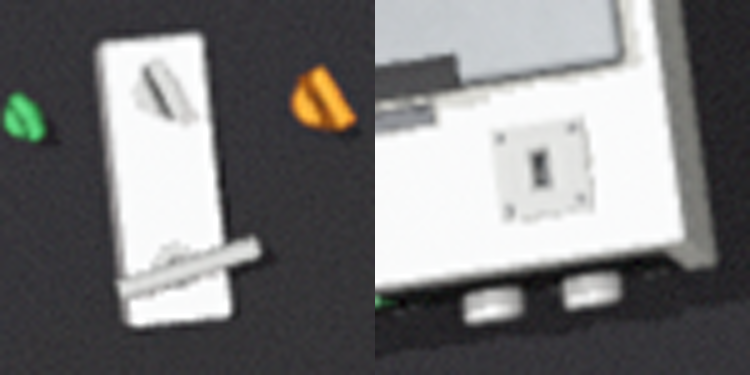

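Everything agrees with the sizes given: the centrifuge is at (646,190) mm with 9° yaw, the lock is near (528,95), and the key is near (490,-272) with 29° yaw. I'll move above the key with the fingers partly closed.

>>> step_arm([
  [29,32,-4,0,0,0.0175,0.5],
  [29,32,-4,0,0,0.0175,0.5],
  [29,32,-4,0,0,0.0175,0.5],
  [29,32,-4,0,0,0.0175,0.5],
  [29,32,-4,0,0,0.0175,0.5],
  [29,32,-4,0,0,0.0175,0.5],
  [29,32,-4,0,0,0.0175,0.5],
  [29,32,-4,0,0,0.0175,0.5],
  [29,32,-4,0,0,0.0175,0.5],
  [26,31,-4,0,0,0.0175,0.5],
  [0,0,0,0,0,0,0.5],
])

```text
clock: 1.25
tool_pos: [0.4948, -0.2649, 0.1983]
eef_rot: [0.967, 0.256, 0.002, -0.002]
contact_force: [-0.2, 0.9, 0.7]
opening: 0.501
finger_force: 0.0
```

Run:
```python
from h import *
np.set_printoptions(precision=4,suppress=True)
im,d,c=snap('wrist','wrist2.png');s=r.get_state();print(s['q'],s['tool_pos'],s['eef_rot'],s['opening'],s['contact_force'],s['clock'])
X=cloud(d,c)
for lo,hi in((.078,.095),(.06,.078)):
  m=(X[...,2]>lo)&(X[...,2]<hi)&(abs(X[...,0]-.49)<.04)&(abs(X[...,1]+.272)<.03)
  n,l,st,ce=cv2.connectedComponentsWithStats(m.astype(np.uint8))
  for i in range(1,n):
    if st[i,4]>50:
        P=X[l==i]; print(st[i],P.mean(0),P[:,2].max(),cv2.minAreaRect((P[:,:2]*1000).astype(np.float32)))
```

```text
[ 0.5273  0.6584 -0.1812  1.8053  0.1701  0.6932 -0.8064] [ 0.4921 -0.2685  0.1983] [ 0.9674  0.2534  0.0006 -0.0009] 0.499824395631953 [-1.066  -1.0402 -0.3005] 1.3
[254 178  10  34 308] [ 0.4925 -0.2735  0.0851] 0.0874423259377784 ((491.38800048828125, -274.27056884765625), (34.41829299926758, 9.117518424987793), 29.563915252685547)
```

View pics/wrist2.png

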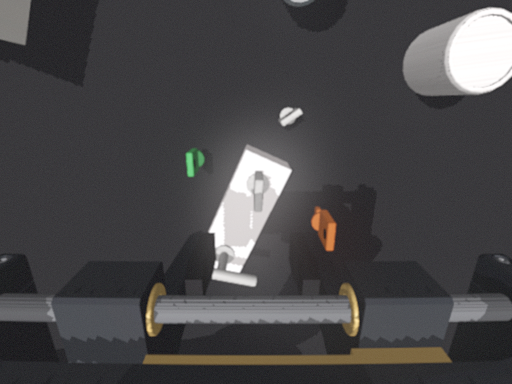

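The close view shows the key's handle at (258,190), with the green and orange look-alikes well clear of the finger lines. I'll descend and grip.

>>> step_arm([
  [1,-2,-15,0,0,0,0.62],
  [0,0,-20,0,0,0,0.62],
  [0,0,-20,0,0,0,0.62],
  [0,0,-20,0,0,0,0.62],
  [0,0,-20,0,0,0,0.62],
  [0,0,-20,0,0,0,0.62],
  [0,0,-20,0,0,0,0.62],
  [0,0,-12,0,0,0,0.62],
  [0,0,0,0,0,0,0.62],
  [0,0,0,0,0,0,0.62],
], force=40)

```text
clock: 2.3
tool_pos: [0.4908, -0.2748, 0.0521]
eef_rot: [0.968, 0.25, -0.0, 0.0]
contact_force: [0.4, -0.3, -0.6]
opening: 0.377
finger_force: 0.0
```

>>> step_arm([
  [0,0,0,0,0,0,0.8],
  [0,0,0,0,0,0,1],
  [0,0,0,0,0,0,1],
  [0,0,0,0,0,0,1],
  [0,0,0,0,0,0,1],
  [0,0,0,0,0,0,1],
], force=40)

```text
clock: 2.9
tool_pos: [0.4912, -0.2742, 0.0523]
eef_rot: [0.968, 0.25, 0.0, 0.0]
contact_force: [-0.7, 0.2, 5.8]
opening: 0.096
finger_force: 40.0
```

>>> step_arm([
  [0,0,5,0,0,0,1],
  [0,0,15,0,0,0,1],
  [0,0,25,0,0,0,1],
  [0,0,30,0,0,0,1],
  [0,0,30,0,0,0,1],
  [0,0,30,0,0,0,1],
  [0,0,30,0,0,0,1],
  [0,0,30,0,0,0,1],
  [0,0,30,0,0,0,1],
  [0,0,20,0,0,0,1],
  [0,0,0,0,0,0,1],
])

```text
clock: 4.0
tool_pos: [0.4923, -0.2747, 0.2993]
eef_rot: [0.968, 0.25, 0.002, 0.002]
contact_force: [0.6, 0.3, -1.3]
opening: 0.097
finger_force: 40.0
```

>>> step_arm([
  [0,17,0,0,0,0.14,1],
  [0,17,0,0,0,0.14,1],
  [0,17,0,0,0,0.14,1],
  [0,17,0,0,0,0.14,1],
  [0,17,0,0,0,0.14,1],
  [0,17,0,0,0,0.14,1],
  [0,17,0,0,0,0.14,1],
  [0,17,0,0,0,0.14,1],
  [0,17,0,0,0,0.14,1],
  [0,17,0,0,0,0.14,1],
  [0,17,0,0,0,0.14,1],
  [0,17,0,0,0,0.14,1],
  [0,17,0,0,0,0.14,1],
  [0,17,0,0,0,0.14,1],
  [0,17,0,0,0,0.14,1],
  [0,17,0,0,0,0.14,1],
  [0,17,0,0,0,0.14,1],
  [0,17,0,0,0,0.14,1],
  [0,17,0,0,0,0.14,1],
  [0,17,0,0,0,0.13,1],
])

```text
clock: 6.0
tool_pos: [0.49, 0.0661, 0.2952]
eef_rot: [-0.08, 0.997, 0.0, -0.001]
contact_force: [-0.3, -0.2, -1.7]
opening: 0.093
finger_force: 40.0
```

Run:
```python
from h import *
np.set_printoptions(precision=4,suppress=True)
s=r.get_state();print(s['q'],s['tool_pos'],s['eef_rot'],s['opening'],s['contact_force'],s['clock'])
im,d,c=snap('wrist','wrist3.png');s=r.get_state();print(s['tool_pos'],s['eef_rot'],2*np.arctan2(s['eef_rot'][1],s['eef_rot'][0]))
```

```text
[ 0.3868  0.5978 -1.0046  1.8497  0.5862  1.0283  0.8709] [0.49   0.0661 0.2952] [-0.08    0.9968  0.0001 -0.0014] 0.0930249716672323 [-0.3328 -0.1562 -1.7349] 6.0
[0.4899 0.0697 0.2956] [-0.0842  0.9965  0.0019 -0.0009] 3.3101103062918376
```

View pics/wrist3.png

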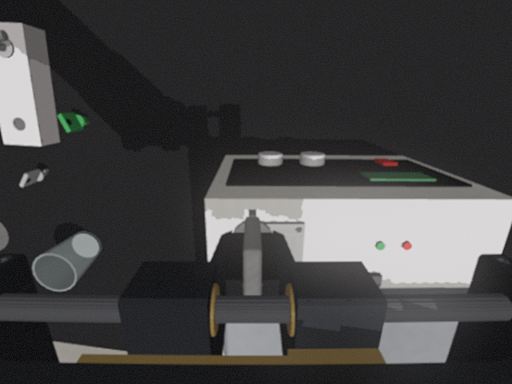

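The held key hides the lock from here: its handle is at (252,250), and only the plate's edge shows at (285,222). I'll move past the lock and up so the wrist camera sees the slot clearly.

>>> step_arm([
  [10,5,20,0,0,0,1],
  [20,10,20,0,0,0,1],
  [25,10,10,0,0,0,1],
  [25,10,0,0,0,0,1],
  [20,5,0,0,0,0,1],
  [10,0,0,0,0,0,1],
  [0,0,0,0,0,0,1],
  [0,0,0,0,0,0,1],
  [0,0,0,0,0,0,1],
])

```text
clock: 6.95
tool_pos: [0.6002, 0.1055, 0.3463]
eef_rot: [-0.077, 0.997, -0.0, -0.001]
contact_force: [0.2, 0.1, -0.6]
opening: 0.094
finger_force: 40.0
```

Run:
```python
from h import *
np.set_printoptions(precision=4,suppress=True)
im,d,c=snap('wrist','wrist4.png');s=r.get_state();print(s['q'],s['tool_pos'],2*np.arctan2(s['eef_rot'][1],s['eef_rot'][0]))
```

```text
[ 0.2435  0.7003 -0.9679  1.4411  0.5825  1.3051  0.9588] [0.6003 0.1055 0.3465] 3.2957700328886945
```

View pics/wrist4.png

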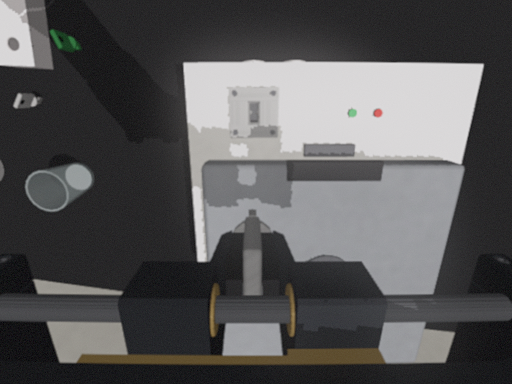

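The slot shows clearly at (254,112), with the plate spanning columns 228–279 and rows 86–138.

Run:
```python
from h import *
np.set_printoptions(precision=4,suppress=True)
def slot(n,x0,x1,y0,y1,thr):
    im,d,c=load(n); g=cv2.cvtColor(im,6)
    sub=g[y0:y1,x0:x1]; print(n,sub.min(),np.median(sub))
    k=(sub<thr).astype(np.uint8)
    _,l,st,ce=cv2.connectedComponentsWithStats(k); i=1+st[1:,4].argmax()
    w=np.clip(np.median(sub).astype(float)-sub,0,None)*cv2.dilate((l==i).astype(np.uint8),np.ones((3,3)))
    v,u=np.mgrid[y0:y1,x0:x1]; p=[(u*w).sum()/w.sum(),(v*w).sum()/w.sum()]
    q=plane(np.argwhere(l==i)[:,::-1]+[x0,y0],c,.22)
    print(st[i],p,plane([p],c,.22),cv2.minAreaRect((q[:,:2]*1000).astype(np.float32)))
slot('wrist',240,268,97,127,90)
slot('top',177,189,212,227,110)
# plate corners/deck edges in the wrist view for yaw: corner screws, and lid/deck depth
im,d,c=load('wrist');X=cloud(d,c)
q=X[95:130,240:270];print('plate z',np.median(q[...,2]))
g=cv2.cvtColor(im,6)
for x0,y0 in((229,87),(268,87),(229,126),(268,126)):
    s=255.-g[y0:y0+11,x0:x0+11];s=np.clip(s-np.median(s)-15,0,None);v,u=np.mgrid[y0:y0+11,x0:x0+11]
    p=[(u*s).sum()/s.sum(),(v*s).sum()/s.sum()];print(p,plane([p],c,.22))
```

```text
wrist 99 187.5Traceback (most recent call last):
  File "<stdin>", line 12, in <module>
  File "<stdin>", line 7, in slot
ValueError: attempt to get argmax of an empty sequence
```

Run:
```python
from h import *
np.set_printoptions(precision=4,suppress=True)
def slot(n,x0,x1,y0,y1):
    im,d,c=load(n); g=cv2.cvtColor(im,6)
    sub=g[y0:y1,x0:x1]; thr=(float(sub.min())+np.median(sub))/2
    k=(sub<thr).astype(np.uint8)
    _,l,st,ce=cv2.connectedComponentsWithStats(k); i=1+st[1:,4].argmax()
    w=np.clip(np.median(sub).astype(float)-sub,0,None)*cv2.dilate((l==i).astype(np.uint8),np.ones((3,3)))
    v,u=np.mgrid[y0:y1,x0:x1]; p=[(u*w).sum()/w.sum(),(v*w).sum()/w.sum()]
    q=plane(np.argwhere(l==i)[:,::-1]+[x0,y0],c,.22)
    print(n,thr,st[i],p,plane([p],c,.22),cv2.minAreaRect((q[:,:2]*1000).astype(np.float32)))
slot('wrist',241,267,99,126)
slot('top',177,189,212,227)
im,d,c=load('wrist');X=cloud(d,c)
q=X[95:130,240:270];print('plate z',np.median(q[...,2]))
g=cv2.cvtColor(im,6)
for x0,y0 in((229,87),(268,87),(229,126),(268,126)):
    s=255.-g[y0:y0+11,x0:x0+11];s=np.clip(s-np.median(s)-15,0,None);v,u=np.mgrid[y0:y0+11,x0:x0+11]
    p=[(u*s).sum()/s.sum(),(v*s).sum()/s.sum()];print(p,plane([p],c,.22))
```

```text
wrist 142.0 [  9   3   9  21 171] [np.float64(254.06827016520893), np.float64(112.72724327826369)] [[0.5289 0.0957 0.22  ]] ((528.3753051757812, 95.52571105957031), (18.26464080810547, 7.644470691680908), 8.770698547363281)
top 149.0 [ 4  3  4  7 17] [np.float64(182.51988169569503), np.float64(218.18632928031548)] [[0.5288 0.0954 0.22  ]] ((529.0030517578125, 95.8612060546875), (15.726637840270996, 5.756596088409424), 10.799935340881348)
plate z 0.21851475295854572
[np.float64(234.02673147023086), np.float64(92.72539489671932)] [[0.514  0.0745 0.22  ]]
[np.float64(272.68142681426815), np.float64(92.65436654366543)] [[0.5085 0.1099 0.22  ]]
[np.float64(234.9611111111111), np.float64(131.94074074074075)] [[0.5495 0.0802 0.22  ]]
[np.float64(272.0851735015773), np.float64(131.89905362776025)] [[0.5439 0.1156 0.22  ]]
```

The wrist and top views agree on the slot, at (528.9, 95.4) mm with a yaw of 9°. I'll move over it and lower to just above.

>>> step_arm([
  [-10,-2,0,0,0,0,1],
  [-20,-3,0,0,0,0,1],
  [-20,-3,0,0,0,0,1],
  [-15,-2,-10,0,0,0.005,1],
  [-6,0,-20,0,0,0,1],
  [0,0,-20,0,0,0,1],
  [0,0,-15,0,0,0,1],
  [0,0,-6,0,0,0,1],
  [0,0,0,0,0,0,1],
  [0,0,0,0,0,0,1],
  [0,0,0,0,0,0,1],
])

```text
clock: 8.1
tool_pos: [0.5304, 0.0962, 0.2766]
eef_rot: [-0.079, 0.997, 0.0, 0.001]
contact_force: [-0.1, 0.3, -0.9]
opening: 0.099
finger_force: 40.0
```

Run:
```python
from h import *
np.set_printoptions(precision=4,suppress=True)
im,d,c=snap('side');s=r.get_state();print(s['q'],s['tool_pos'],s['eef_rot'],2*np.arctan2(s['eef_rot'][1],s['eef_rot'][0]),s['contact_force'],s['clock'])
cv2.imwrite('pics/side5.png',cv2.resize(im[60:170,160:290],None,fx=5,fy=5,interpolation=2))
```

```text
[ 0.2904  0.6735 -0.9625  1.7579  0.6311  1.0509  0.8299] [0.5305 0.0962 0.2766] [-0.0795  0.9968  0.0002  0.0008] 3.300682416342595 [-0.9489 -0.952  -1.4589] 8.15
```

View pics/side5.png

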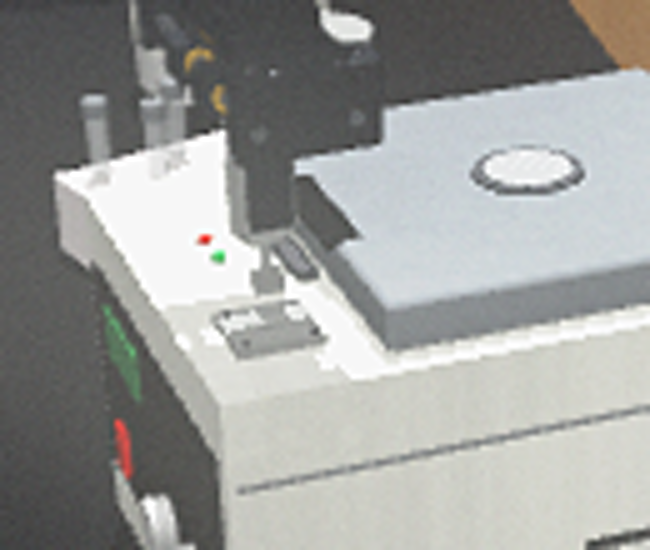

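The side crop shows the key upright, with its blade at (267,280) just above the plate's slot. I'll shift by (-1.5, -0.7) mm and start inserting.

>>> step_arm([
  [-1.5,-0.7,-4,0,0,0,1],
  [0,0,-4,0,0,0,1],
  [0,0,-4,0,0,0,1],
  [0,0,-3,0,0,0,1],
  [0,0,-3,0,0,0,1],
  [0,0,-2,0,0,0,1],
  [0,0,-2,0,0,0,1],
  [0,0,0,0,0,0,1],
  [0,0,0,0,0,0,1],
])

```text
clock: 9.05
tool_pos: [0.5289, 0.0953, 0.2538]
eef_rot: [-0.079, 0.997, 0.0, 0.0]
contact_force: [2.2, 0.2, -2.3]
opening: 0.099
finger_force: 40.0
```

>>> step_arm([
  [0,0,-3,0,0,0,1],
  [0,0,-3,0,0,0,1],
  [0,0,-3,0,0,0,1],
  [0,0,-3,0,0,0,1],
  [0,0,0,0,0,0,1],
  [0,0,0,0,0,0,1],
])

```text
clock: 9.65
tool_pos: [0.5288, 0.0952, 0.2415]
eef_rot: [-0.08, 0.997, 0.0, 0.0]
contact_force: [2.8, 1.5, -4.1]
opening: 0.097
finger_force: 40.0
```

>>> step_arm([
  [0,0,-2,0,0,0,1],
  [0,0,-2,0,0,0,1],
  [0,0,-2,0,0,0.03,1],
  [0,0,-2,0,0,-0.06,1],
  [0,0,-2,0,0,0.06,1],
  [0,0,-2,0,0,-0.06,1],
  [0,0,-1,0,0,0.06,1],
  [0,0,0,0,0,-0.03,1],
  [0,0,0,0,0,0,1],
], force=60)

```text
clock: 10.55
tool_pos: [0.5291, 0.0961, 0.2303]
eef_rot: [-0.08, 0.997, 0.0, 0.001]
contact_force: [1.1, -0.5, 9.4]
opening: 0.096
finger_force: 60.0
```

>>> step_arm([
  [0,0,-1,0,0,0.03,1],
  [0,0,-1,0,0,-0.06,1],
  [0,0,-1,0,0,0.06,1],
  [0,0,0,0,0,-0.03,1],
  [0,0,0,0,0,0,1],
])

```text
clock: 11.05
tool_pos: [0.5294, 0.0963, 0.2302]
eef_rot: [-0.08, 0.997, -0.0, 0.002]
contact_force: [-4.5, -3.9, 30.7]
opening: 0.096
finger_force: 60.0
```

Run:
```python
from h import *
im,d,c=snap('side');s=r.get_state();print(s['tool_pos'],s['contact_force'],s['moment'],s['q'])
cv2.imwrite('pics/side6.png',cv2.resize(im[80:150,170:260],None,fx=7,fy=7,interpolation=2))
```

```text
[0.52934676 0.09626882 0.23014028] [-3.72535396 -4.22848562 30.65739381] [-0.79628288  0.85408108  0.19340495] [ 0.26283714  0.72430047 -0.91901297  1.82233     0.70550282  0.95495817
  0.76276404]
```

View pics/side6.png

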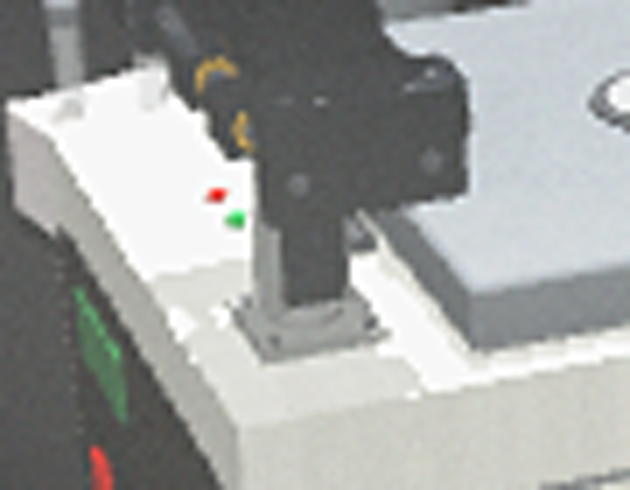

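The collar is sitting on the plate (rigid stop, 31 N, TCP at 0.230), so the key is fully home. I'll ease the push slightly and turn it clockwise.

>>> step_arm([
  [0,0,1,0,0,0,1],
  [0,0,0,0,0,-0.1,1],
  [0,0,0,0,0,-0.1,1],
  [0,0,0,0,0,-0.1,1],
  [0,0,0,0,0,-0.1,1],
  [0,0,0,0,0,-0.1,1],
  [0,0,0,0,0,-0.1,1],
  [0,0,0,0,0,-0.1,1],
  [0,0,0,0,0,-0.1,1],
  [0,0,0,0,0,0,1],
])

```text
clock: 12.1
tool_pos: [0.5294, 0.0961, 0.2302]
eef_rot: [0.316, 0.949, 0.001, 0.002]
contact_force: [-3.0, -1.3, 23.7]
opening: 0.098
finger_force: 60.0
```

Run:
```python
from h import *
s=r.get_state();print(s['tool_pos'],2*np.arctan2(s['eef_rot'][1],s['eef_rot'][0])-3.30,s['contact_force'],s['moment'],s['q'])
```

```text
[0.52943026 0.09613649 0.23018873] -0.8006696117639756 [-2.98738163 -1.32395448 23.71328691] [-0.39598031  0.4234818   0.14018288] [ 0.15257671  0.65931891 -0.7001357   1.82717198  0.55326887  0.85548455
  0.11051412]
```

>>> step_arm([
  [0,0,0,0,0,-0.1,1],
  [0,0,0,0,0,-0.1,1],
  [0,0,0,0,0,-0.1,1],
  [0,0,0,0,0,-0.1,1],
  [0,0,0,0,0,-0.1,1],
  [0,0,0,0,0,-0.1,1],
  [0,0,0,0,0,-0.1,1],
  [0,0,0,0,0,-0.1,1],
  [0,0,0,0,0,-0.05,1],
  [0,0,0,0,0,-0.05,1],
  [0,0,0,0,0,0,1],
  [0,0,0,0,0,0,1],
])

```text
clock: 13.3
tool_pos: [0.5296, 0.0961, 0.2302]
eef_rot: [0.696, 0.718, 0.002, 0.002]
contact_force: [-1.7, -2.1, 24.1]
opening: 0.098
finger_force: 60.1
```

Run:
```python
from h import *
a,d0,c=load('side')
s=r.get_state();print(s['tool_pos'],2*np.arctan2(s['eef_rot'][1],s['eef_rot'][0])-3.30,s['eef_rot'],s['contact_force'],s['moment'],s['q'])
im,d,c=snap('side');X0=cloud(d0,c);X=cloud(d,c)
for u,v in((235,103),(250,100),(265,95)): print(X0[v-2:v+3,u-2:u+3].mean((0,1)),X[v-2:v+3,u-2:u+3].mean((0,1)))
cv2.imwrite('pics/side7.png',cv2.resize(im[70:150,165:345],None,fx=4,fy=4,interpolation=2))
```

```text
[0.52960876 0.09614289 0.23019882] -1.6982719122092074 [0.69608459 0.71795571 0.00186513 0.00153857] [-1.68182599 -2.13837404 24.14687789] [-0.336687    0.54866427  0.3001614 ] [ 0.006107    0.60975972 -0.44262682  1.83441015  0.36090515  0.77250934
 -0.59638721]
[0.57718455 0.04413823 0.29226717] [0.58976295 0.12302448 0.25722881]
[0.63733421 0.16806871 0.24129758] [0.63156411 0.13856303 0.25431327]
[0.68138325 0.18289945 0.24468277] [0.6773707  0.16546925 0.25221854]
```

View pics/side7.png

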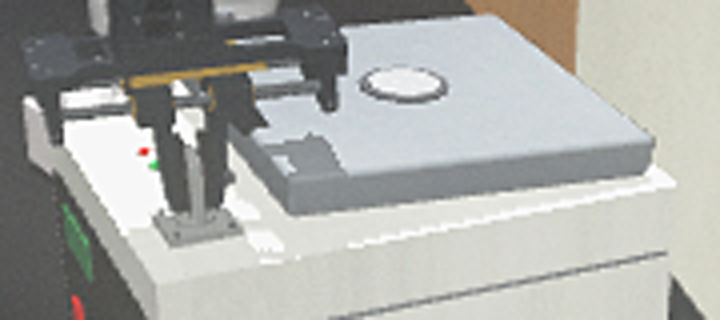

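The lid is clearly ajar: its front top has risen from about 0.243 to 0.257 m. The collar is still on the plate and the fingers are gripping. I'll make a small extra turn to the stop, then hand in.

>>> step_arm([
  [0,0,0,0,0,-0.03,1],
  [0,0,0,0,0,-0.03,1],
  [0,0,0,0,0,0,1],
  [0,0,0,0,0,0,1],
  [0,0,0,0,0,0,1],
])

```text
clock: 13.85
tool_pos: [0.5296, 0.0961, 0.2302]
eef_rot: [0.717, 0.697, 0.002, 0.001]
contact_force: [-2.1, -1.6, 24.5]
opening: 0.1
finger_force: 60.1
```

Run:
```python
from h import *
s=r.get_state();print(s['tool_pos'],2*np.arctan2(s['eef_rot'][1],s['eef_rot'][0])-3.30,s['contact_force'],s['moment'],s['finger_force'])
print(r.finish_job())
```

```text
[0.5295953  0.09612296 0.23020081] -1.7581687474428862 [-2.12272194 -1.6286462  24.54178506] [-0.34225852  0.51783776  0.28282523] 60.097673647105694
the job is handed in; nothing more can be done
None
```

Job handed in after about 14 s, no verdict returned: the release key is fully home, gripped at 60 N and held with the gripper turned about 1.76 rad clockwise, the lid front was up about 14 mm at the last look, and the wrench, tin and beaker were not approached.

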